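# Open the child-proof descaler bottle in the caddy

## Task

The coffee machine is due for descaling. Stand the square white descaler bottle in the empty square well of the grey caddy, right down on its floor, so that it cannot spin; then push its red child-proof cap down, twist it anticlockwise until it comes free and lift it off. Finish still holding the cap upright, straight above the open bottle and about 6 cm clear of its mouth, with the bottle left standing in the well; do not knock over or shove the kitchen timer or the light-blue mug.

Things in the scene. Friction and masses are not known exactly. Their poses are not given: they have to be found in the camera images.
- cap_center (a point): Centre (half-way up) of the red ribbed round cap, 50 mm diameter, 30 mm high, white curved arrows on top; 40 g. z up along its axis, x parallel to the bottle's x while locked. Locked, this point is 113 mm above the bottle's underside. The locked cap can carry the bottle. Under it 12 mm of neck stay free above the shoulder, room for fingertips that reach below the cap.
- cap: The same cap; origin at the centre of its underside, same axes. Three lugs inside hook behind teeth on the bottle's neck (3 degrees of play): it neither turns nor pulls off unless pushed down 4 mm or more against its spring. Kept down, it turns anticlockwise seen from above; once turned 40 to 80 degrees (aim at 60) it lifts straight off; a stop follows at 85.
- seal (a joint): How far the cap is pushed down relative to the bottle, m: 0 locked at rest (spring pushes with 5 N), 0.0055 fully down (10.5 N), -0.001 when the cap is off the bottle.
- bottle_base (a point): Centre of the underside of the descaler bottle: white, square body 56 x 56 mm, 76 mm high, rounded edges, blue labels; conical shoulder up to 86 mm, neck 30 mm thick up to 115 mm (40 mm over its three lugs); 128 mm high with its cap, about 0.3 kg (0.2 to 0.4). z up, x and y square to its four like sides.
- bottle: The same descaler bottle without its cap; origin at the centre of its underside, same axes as bottle_base.
- bottle_mouth (a point): Centre of the bottle's mouth, the top rim of the neck, 115 mm above its underside; same axes.
- well (a point): Centre of the floor of the empty square well at one end of the grey three-cell caddy (184 x 68 mm, fixed). Well 60 x 60 mm inside; walls rise 40 mm above this point, then a sloped lead-in of 8 mm; the point is 6 mm over the worktop. x, y square to the walls, z up, y points away from the other cells: a sponge (72 mm high) 57 mm from the well's axis, a round bottle (118 mm high) 114 mm from it.
- timer: Kitchen timer, white dome on a red base, 66 mm wide and 60 mm high, standing loose; origin at the centre of its underside. Leave it alone.
- blue_mug: Light-blue mug, 85 x 117 mm with handle, 96 mm high, standing loose; origin at the centre of its underside. Leave it alone.
Not all that is in view belongs to the job. What is meant by the cap is not turquoise or yellow, and is the smaller of those in its own colour.

How it is judged:
On the way, in this order (a step that is already met when the one before it is completed fails the run):
1. the bottle stands down in the square well, cap still locked (z of bottle_base in the frame of well below 0.004 m and horizontal distance between bottle_base and well below 0.006 m and angle between bottle_base's own z axis and vertical below 0.06 rad and angle between the x axis of cap_center and the x axis of bottle_base, either way round below 0.15 rad), for 0.2 s.
2. the cap, pushed down, is turned past its teeth while the bottle stays in the well (value of joint seal above 0.002 m and angle between the x axis of cap_center and the x axis of bottle_base, either way round above 0.25 rad and z of bottle_base in the frame of well below 0.005 m), for 0.02 s.
At the end, for the whole second after the job is handed in: The fingers hold the cap still and upright (15 deg), within 25 mm of the bottle's axis, its underside 30 to 120 mm above the mouth; the bottle stands upright in the well, within 4 mm of its floor and 6 mm of its centre; timer and light-blue mug moved less than 30 mm (z of cap_center in the frame of bottle_mouth between 0.045 and 0.135 m and horizontal distance between cap_center and bottle_mouth below 0.025 m and angle between cap_center's own z axis and vertical below 0.25 rad and contact force between cap and the fingers above 1 N and contact force between cap and bottle below 0.1 N and linear speed of cap below 0.03 m/s and z of bottle_base in the frame of well below 0.004 m and horizontal distance between bottle_base and well below 0.006 m and angle between bottle_base's own z axis and vertical below 0.06 rad and distance of each of timer, blue_mug from where it was at the start of the episode below 0.03 m); the arm keeps its last pose, push and grip.
It fails at once if the kitchen timer is shoved more than 30 mm or knocked over (distance of timer from where it was at the start of the episode above 0.03 m or angle between timer's own z axis and vertical above 0.5 rad).
It fails at once if the light-blue mug is shoved more than 30 mm or knocked over (distance of blue_mug from where it was at the start of the episode above 0.03 m or angle between blue_mug's own z axis and vertical above 0.5 rad).
It fails at once if the bottle is tipped over (angle between bottle_base's own z axis and vertical above 0.6 rad).
It also fails if it takes over 51 s, if anything falls off the work surface, if the arm or the gripper's body presses on something with over 40 N, if the wrist force passes 120 N, or if a joint passes its speed limit or range.

## Robot

A 7-joint arm with a two-finger parallel gripper is mounted at the origin on a cart in front of the work surface, level with it; the furniture and walls round the work are solid. World frame = base frame: x ahead of the robot, y to its left, z up, the work surface at z = 0. Lengths are in m, angles in rad, forces in N, time in s.
With the tool pointing down it reaches from about 0.425 to 0.875 m from the base axis. Payload 4.7 kg.
Tool frame: the origin (TCP) lies midway between the tips of the shut fingers; the grasp point (between the pads) lies 19 mm behind it (ctrl.grip_point_offset is the distance from the TCP to the grasp point, in m); z points along the fingers, y is the line along which they close (so a half turn about z gives the same grasp; the last joint's range is limited). The gripper opens to 87 mm and grips with 3 to 60 N. Pads are 19 mm wide; open, the fingers measure 117 mm over their backs; the gripper's body (75 mm by 190 mm) begins 51 mm behind the grasp point.
Start: joints at [1.361, 0.321, -0.07, 1.45, 0.023, 1.371, -0.057], TCP at [0.144, -0.634, 0.223] pointing down, gripper open.
Joint ranges: [-2.86, 2.86], [-0.3, 2.09], [-1.38, 1.24], [0.06, 2.45], [-1.56, 4.7], [0.09, 2.05], [-2.69, 2.69]. Speed limits (rad/s): [2.57, 2.57, 3.14, 3.14, 3.14, 3.14, 3.14].

## Interface

Orientations are given as a rotation vector (axis times angle).
In Python, from bench import ctrl gives the robot as it stands. The module is installed in compiled form; this text tells all that it offers.
- The arm moves only by the shell command python3 -m handwheel 'ROWS' [OPENING] [FORCE]. ROWS is JSON, a list of rows, each an object of numbers: "x", "y", "z": the shift along the tool's x, y, z in m; "wx", "wy", "wz": the turn, a rotation vector about the tool's x, y, z in degrees. A call has 1 to 10 rows; each row is the pose to reach, as a shift and turn from the pose commanded when the call began, along the tool's axes at that moment; what a row does not reach only later rows make up. A row lasts 1/12 s, in which the tool goes at most 41.7 mm and 7.16 degrees, less where a joint would pass 70% of its speed; a pose out of reach is approached as far as the arm can. A call with a gripper value outside its range is refused whole. OPENING is the finger opening in m, from 0 to 0.087, set as the call begins (- or left out, the last holds). The fingers move at their own pace and stop on an object; FORCE is the grip in N (left out, the last holds). Time passes only in rows, so rows that repeat a pose let the fingers close. It gives the time, the measured TCP pose, the force, the opening and the grip force at its end, in the units of the state.
- ctrl.get_state(): the state, without advancing time (a new reading comes with each control period).
- ctrl.get_image(name): name is "scene" or "top"; returns a dict with "image" (400x640x3 uint8, red, green, blue), "K" (3x3 intrinsics, pixels), "world_to_cam" (4x4, takes a point from world to camera coordinates). Camera axes: x right, y down, z forward; pixel columns grow to the right and rows downward; lengths in m; the calibration is good to about 2 mm. A picture is of the moment at which its call begins. There is no depth.
- ctrl.close_job(): hands the job in; it is judged then, once.
The state is a dict: "time": time; "joint_positions": joint angles; "qd": joint speeds; "joint_torque": joint torques, N m; "position": TCP position; "tool_rot": TCP orientation; "ft_force": force on the tool from outside, world axes, zero at the start; "torque": the same for the moment, N m; "grip_width": opening from 0.0 (shut) to 1.0 (fully open); "grip_force": force on a finger pad.
Only numpy, scipy, OpenCV 4.12 (cv2) and the standard library are available. Lean on these libraries where they do the work, as an engineer would, in place of code of your own. Each camera call takes 0.05 s, during which the arm holds its last target. There are 200 camera calls.

## Working session

There is one attempt and no reset: what is moved stays moved. The work goes in short steps, Python scripts to look and compute and a shell command to move; the robot and the scene stay as the last step left them, time stands still between calls to the robot, and variables do not carry over. Pictures are saved under pics/ and viewed, at most 10 in all, crops included, and the job is handed in when it is done.

```bash
mkdir -p pics; python3 - <<'E'
from bench import ctrl
import cv2,numpy as np
for n in("scene","top"):
    d=ctrl.get_image(n);cv2.imwrite(f"pics/{n}0.png",d["image"][:,:,::-1]);print(n,d["K"],d["world_to_cam"])
    np.savez(f"{n}0.npz",**d)
s=ctrl.get_state();print({k:np.round(v,3) for k,v in s.items()},ctrl.grip_point_offset)
E
```

```text
scene [[470.37508489   0.         314.17127452]
 [  0.         470.37508489 201.22682585]
 [  0.           0.           1.        ]] [[-0.59243079 -0.80553723 -0.01164197  0.23632046]
 [-0.35231793  0.2720532  -0.89546587  0.28271338]
 [ 0.72449833 -0.52639988 -0.4449779   0.91999751]
 [ 0.          0.          0.          1.        ]]
top [[435.14307135   0.         316.49792287]
 [  0.         435.14307135 199.89848441]
 [  0.           0.           1.        ]] [[-1.99005618e-02 -9.99800216e-01 -1.86946499e-03 -7.20601538e-02]
 [-9.87969214e-01  1.99518264e-02 -1.53358262e-01  5.00195256e-01]
 [ 1.53364923e-01 -1.20494172e-03 -9.88168887e-01  1.36206667e+00]
 [ 0.00000000e+00  0.00000000e+00  0.00000000e+00  1.00000000e+00]]
{'time': np.float64(0.1), 'joint_positions': array([ 1.361,  0.322, -0.07 ,  1.452,  0.023,  1.371, -0.057]), 'qd': array([-0.001, -0.003, -0.001, -0.002,  0.002, -0.   , -0.   ]), 'joint_torque': array([-0.0000e+00, -4.9257e+01, -4.0600e-01, -3.1340e+01, -6.4000e-02,
        4.0000e-02,  0.0000e+00]), 'position': array([ 0.144, -0.633,  0.222]), 'tool_rot': array([-3.12 , -0.351,  0.   ]), 'ft_force': array([-0.674,  0.758, -0.241]), 'torque': array([-0.009, -0.019, -0.012]), 'grip_force': np.float64(0.0), 'grip_width': np.float64(1.001)} 0.0187
```

View pics/scene0.png

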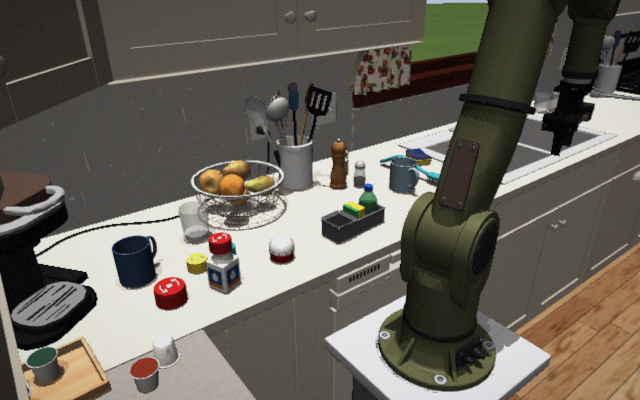

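View pics/top0.png

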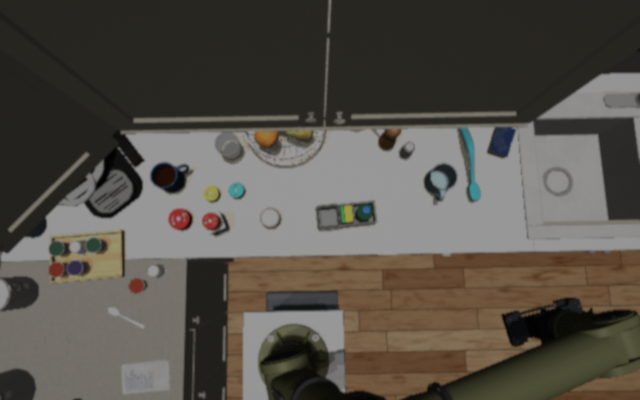

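The scene shows the red-capped square bottle with its cap at scene (220,243) / top (212,221). The other candidates:
- loose larger red cap: scene (171,292) / top (179,219)
- yellow cap: scene (197,262) / top (211,194)
- turquoise cap: scene (235,250) / top (237,190)

The caddy's empty well is at scene (338,227) / top (330,217), the timer at top (270,217) and the mug at top (438,181). I choose the smaller red cap, the one on the bottle, and check it in a close crop.

```bash
cat >h.py <<'E'
import cv2,numpy as np
def load(n):
    d=np.load(n+".npz");return d["image"],d["K"],d["world_to_cam"]
def ray(K,T,uv):
    R=T[:3,:3];c=-R.T@T[:3,3];v=R.T@np.linalg.inv(K)@np.array([uv[0],uv[1],1.]);return c,v/np.linalg.norm(v)
def onz(K,T,uv,z):
    c,v=ray(K,T,uv);return c+v*(z-c[2])/v[2]
def tri(r1,r2):
    (a,u),(b,v)=r1,r2
    s=np.linalg.lstsq(np.stack([u,-v],1),b-a,rcond=None)[0]
    p,q=a+u*s[0],b+v*s[1];return (p+q)/2,np.linalg.norm(p-q)
def proj(K,T,p):
    q=K@(T[:3,:3]@np.asarray(p)+T[:3,3]);return q[:2]/q[2]
def red(im):
    h=cv2.cvtColor(im,cv2.COLOR_RGB2HSV);return (((h[...,0]<8)|(h[...,0]>172))&(h[...,1]>150)&(h[...,2]>70)).astype(np.uint8)
E
python3 - <<'E'
from h import *
for n,(x0,y0,x1,y1) in {"top0":(165,175,385,235),"scene0":(150,180,400,320)}.items():
    im,K,T=load(n)
    m=red(im);k,l,st,ce=cv2.connectedComponentsWithStats(m)
    for i in range(1,k):
        if st[i,4]>30 and x0<ce[i][0]<x1 and y0<ce[i][1]<y1: print(n,st[i],ce[i].round(1))
t=load("top0")[0][180:235,170:385];s=load("scene0")[0]
a=cv2.resize(t,None,fx=3.7,fy=3.7,interpolation=cv2.INTER_CUBIC)
b=cv2.resize(s[225:305,190:270],(390,390),interpolation=cv2.INTER_CUBIC);c=cv2.resize(s[180:260,310:390],(390,390),interpolation=cv2.INTER_CUBIC)
o=np.zeros((600,800,3),np.uint8);o[:a.shape[0],:a.shape[1]]=a;o[208:598,:390]=b;o[208:598,400:790]=c
cv2.imwrite("pics/c1.png",o[:,:,::-1])
E
```

```text
top0 [170 210  20  19 192] [180.2 219. ]
top0 [205 214  14  15  95] [212.2 221.8]
scene0 [209 233  22  22 280] [218.6 243. ]
scene0 [154 278  31  32 534] [168.3 292. ]
```

View pics/c1.png

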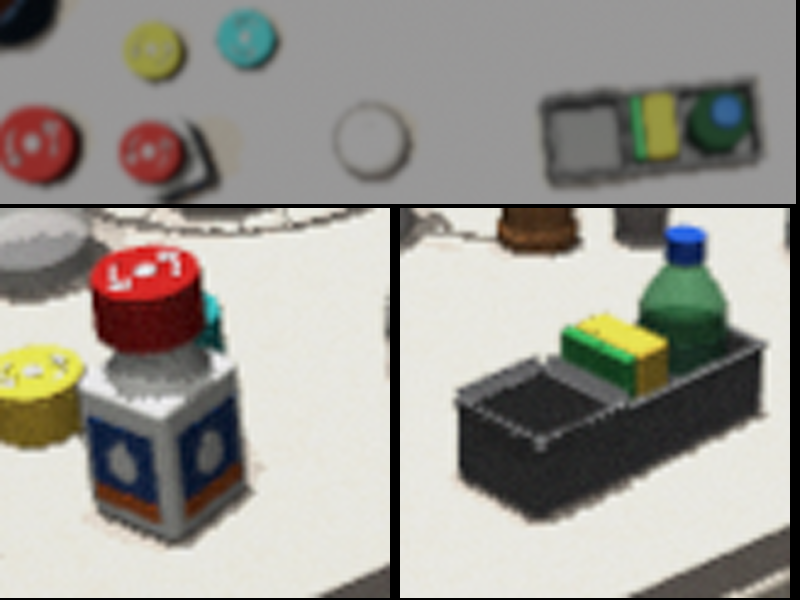

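The crop confirms it: the small red cap sits on the square bottle (scene ≈ (220,237) cap top, base front corner ≈ (226,294)). The empty well is the left cell, away from the sponge.

```bash
python3 - <<'E'
from h import *
_,K,T=load("top0");_,Ks,Ts=load("scene0")
ft=lambda p:(170+p[0]/3.7-.4,180+p[1]/3.7-.4)
fs=lambda p:(190+p[0]*80/390-.4,225+(p[1]-208)*80/390-.4)
fc=lambda p:(310+(p[0]-400)*80/390-.4,180+(p[1]-208)*80/390-.4)
print("captop",tri(ray(K,T,ft((150,151))),ray(Ks,Ts,fs((147,268)))))
b=[onz(Ks,Ts,fs(p),0)[:2] for p in((95,508),(178,543),(250,490))]
print("base",np.round(b,4),[np.linalg.norm(b[i]-b[i+1]) for i in(0,1)],[np.degrees(np.arctan2(*(b[i+1]-b[i])[::-1])) for i in(0,1)],(b[0]+b[2])/2)
for nm,f,KK,TT,P in(("caddy top",ft,K,T,((543,98),(757,78),(763,160),(550,186))),("caddy sc",fc,Ks,Ts,((538,360),(766,345),(540,443),(458,400)))):
    c=np.array([onz(KK,TT,f(p),.054)[:2] for p in P]);print(nm,c.round(4).tolist());
    for i in range(4):
        e=c[(i+1)%4]-c[i];print(np.linalg.norm(e).round(4),np.degrees(np.arctan2(e[1],e[0])).round(1))
    print(c.mean(0))
for a,b in(((543,98),(538,360)),((757,78),(766,345)),((550,186),(458,400))): print("tri",tri(ray(K,T,ft(a)),ray(Ks,Ts,fc(b))))
print("timer",onz(K,T,ft((372,142)),.04),"mug",onz(K,T,(438,181),.09))
print("big red",onz(K,T,(180,219),.03),"yellow",onz(K,T,ft((153,50)),.03),"turq",onz(K,T,ft((246,38)),.03))
E
```

```text
captop (array([0.42901258, 0.23690972, 0.13005991]), np.float64(0.000431569908784544))
base [[0.4468 0.2703]
 [0.398  0.2508]
 [0.4144 0.2039]] [np.float64(0.05251707508069928), np.float64(0.04973468307019945)] [np.float64(-158.2642599808498), np.float64(-70.72546456087906)] [0.43059582 0.23705555]
caddy top [[0.4764, -0.0812], [0.49, -0.2655], [0.4192, -0.2678], [0.4006, -0.0857]]
0.1848 -85.8
0.0709 -178.2
0.183 95.8
0.0759 3.4
[ 0.44656045 -0.1750343 ]
caddy sc [[0.4792, -0.1424], [0.4131, -0.259], [0.4037, -0.0828], [0.469, -0.077]]
0.134 -119.5
0.1765 93.1
0.0656 5.1
0.0662 -81.1
[ 0.4412501  -0.14031511]
tri (array([ 0.45795618, -0.09722012,  0.08012568]), np.float64(0.04335959630357171))
tri (array([ 0.47660497, -0.28749631,  0.02146709]), np.float64(0.0507995303112648))
tri (array([ 0.4138848 , -0.06631455,  0.07988556]), np.float64(0.04930336599047443))
timer [0.4429607  0.06718704 0.04      ] mug [ 0.54263485 -0.46200011  0.09      ]
big red [0.44664089 0.35837951 0.03      ] yellow [0.52918893 0.26020103 0.03      ] turq [0.53823833 0.17864484 0.03      ]
```

```bash
cat >>h.py <<'E'
from scipy.spatial.transform import Rotation as Ro
def go(p,ang,s=None):
    """shift/turn in tool axes to TCP p with tool x at ang deg, pointing down"""
    from bench import ctrl
    s=s or ctrl.get_state();R=Ro.from_rotvec(s["tool_rot"]);a=np.radians(ang)
    G=Ro.from_matrix(np.array([[np.cos(a),np.sin(a),0],[np.sin(a),-np.cos(a),0],[0,0,-1.]]))
    return (R.inv().apply(np.asarray(p)-s["position"])*1000).round(1),np.degrees((R.inv()*G).as_rotvec()).round(1)
E
python3 - <<'E'
from h import *
im,K,T=load("top0");sm,Ks,Ts=load("scene0")
ft=lambda p:(170+p[0]/3.7-.4,180+p[1]/3.7-.4)
fc=lambda p:(310+(p[0]-400)*80/390-.4,180+(p[1]-208)*80/390-.4)
for a,b in(((543,98),(458,400)),((550,186),(540,443)),((763,160),(766,345))): print("tri",tri(ray(K,T,ft(a)),ray(Ks,Ts,fc(b))))
g=cv2.cvtColor(im,cv2.COLOR_RGB2GRAY)
print(g[203:232,314:345:1][::2])
for p in ([.55,-.3,.28],[.5,.1,.28]): print(go(p,61.5))
E
```

```text
tri (array([ 0.47656335, -0.08178183,  0.04921387]), np.float64(0.001488973633276055))
tri (array([ 0.40200168, -0.08410588,  0.05411552]), np.float64(0.004139479112859078))
tri (array([ 0.42044852, -0.26787227,  0.04820942]), np.float64(0.0019256680353816672))
[[152 152 151 151 151 151 149 147 145 144 144 146 146 144 142 139 132 127
  124 122 125 127 129 132 139 139 135 133 129 128 128]
 [151 149 142 132 125 121 116 108 102  96  97 102 102  98  93  87  80  75
   69  68  73  76  79  85  91  93  93  95  91  90  98]
 [147 133 109  86  79  75  66  59  55  53  52  53  53  55  53  51  48  45
   43  44  44  43  51  63  69  71  82 100 101  99 120]
 [141 115  85  66  57  55  56  57  60  61  62  64  64  64  65  72  83  89
   90  90  88  79  67  68  73  77  84 102 107 107 126]
 [145 126  97  73  71  86  97 105 108 108 109 108 108 109 109 110 112 113
  113 113 110 100  81  65  66  70  76  98 109 112 127]
 [150 137 107  78  76  92 103 111 114 115 115 115 115 114 114 114 114 114
  114 114 113 108  90  65  58  60  68  94 109 111 118]
 [150 139 112  85  84  95 102 108 113 114 115 115 115 115 115 11
[... 525 characters left out ...]

  114 114 113 111 104  89  66  60  60  57  55  58  62]
 [152 149 138 106  81  85  94  97  99 103 105 106 105 103  99  96  93  93
   95  94  92  91  88  80  73  78  84  85  81  81  85]
 [151 150 137 107  78  73  78  78  78  79  79  78  77  76  76  76  79  82
   83  81  75  73  74  77  81  86  84  83  88  96  99]
 [151 150 148 134 106  83  81  86  89  91  88  85  83  81  82  85  91  98
  104 105 105 103 104 108 114 124 129 130 134 141 145]
 [152 152 152 148 142 131 127 126 127 129 130 129 129 129 129 129 130 135
  142 145 146 146 146 146 148 150 151 151 151 151 152]]
(array([ 469.7, -235. ,  -58.1]), array([ -0.1,  -0. , -48.7]))
(array([ 509.8, -636.1,  -57.4]), array([ -0.1,  -0. , -48.7]))
```

```bash
python3 -m handwheel '[{"x":0.04,"y":-0.02,"z":-0.02,"wz":-6},{"x":0.08,"y":-0.04,"z":-0.04,"wz":-12},{"x":0.12,"y":-0.06,"z":-0.055,"wz":-18},{"x":0.155,"y":-0.08,"z":-0.055,"wz":-24},{"x":0.19,"y":-0.095,"z":-0.055,"wz":-30},{"x":0.225,"y":-0.11,"z":-0.055,"wz":-36},{"x":0.26,"y":-0.13,"z":-0.055,"wz":-42},{"x":0.295,"y":-0.147,"z":-0.055,"wz":-48.7},{"x":0.33,"y":-0.165,"z":-0.055,"wz":-48.7},{"x":0.36,"y":-0.18,"z":-0.055,"wz":-48.7}]'
python3 - <<'E'
from h import *
for p in ([.53,-.1,.28],[.5,.1,.28]): print(go(p,61.5))
E
```

```text
(array([ 494.6, -434.5,  -57.7]), array([ -0.1,  -0. , -48.7]))
(array([ 509.8, -636.1,  -57.4]), array([ -0.1,  -0. , -48.7]))invalid input at $[0]: expected keys x, y, z, wx, wy, wz
```

```bash
python3 -m handwheel '[{"x":0.04,"y":-0.02,"z":-0.02,"wx":0,"wy":0,"wz":-6},{"x":0.08,"y":-0.04,"z":-0.04,"wx":0,"wy":0,"wz":-12},{"x":0.12,"y":-0.06,"z":-0.055,"wx":0,"wy":0,"wz":-18},{"x":0.155,"y":-0.08,"z":-0.055,"wx":0,"wy":0,"wz":-24},{"x":0.19,"y":-0.095,"z":-0.055,"wx":0,"wy":0,"wz":-30},{"x":0.225,"y":-0.11,"z":-0.055,"wx":0,"wy":0,"wz":-36},{"x":0.26,"y":-0.13,"z":-0.055,"wx":0,"wy":0,"wz":-42},{"x":0.295,"y":-0.147,"z":-0.055,"wx":0,"wy":0,"wz":-48.7},{"x":0.33,"y":-0.165,"z":-0.055,"wx":0,"wy":0,"wz":-48.7},{"x":0.36,"y":-0.18,"z":-0.055,"wx":0,"wy":0,"wz":-48.7}]'
python3 - <<'E'
from h import *
for p in ([.53,-.1,.28],[.5,.1,.28]): print(go(p,61.5))
E
```

```text
time: 0.93
position: [0.457, -0.376, 0.2773]
tool_rot: [-2.698, -1.609, -0.0]
ft_force: [0.7, -1.7, 0.7]
grip_width: 1.001
grip_force: 0.0
(array([277.5, -67. ,  -2.5]), array([-0. , -0. ,  0.1]))
(array([ 439.2, -188.4,   -2.4]), array([-0. , -0. ,  0.1]))
```

```bash
python3 -m handwheel '[{"x":0.038,"y":-0.01,"z":0,"wx":0,"wy":0,"wz":0},{"x":0.076,"y":-0.02,"z":0,"wx":0,"wy":0,"wz":0},{"x":0.115,"y":-0.03,"z":0,"wx":0,"wy":0,"wz":0},{"x":0.15,"y":-0.04,"z":0,"wx":0,"wy":0,"wz":0},{"x":0.187,"y":-0.05,"z":0,"wx":0,"wy":0,"wz":0},{"x":0.225,"y":-0.06,"z":0,"wx":0,"wy":0,"wz":0},{"x":0.26,"y":-0.07,"z":0,"wx":0,"wy":0,"wz":0},{"x":0.295,"y":-0.085,"z":0,"wx":0,"wy":0,"wz":0},{"x":0.33,"y":-0.105,"z":0,"wx":0,"wy":0,"wz":0},{"x":0.36,"y":-0.13,"z":0,"wx":0,"wy":0,"wz":0}]'
python3 - <<'E'
from h import *
for p in ([.429,.237,.22],): print(go(p,61.5))
E
```

```text
time: 1.77
position: [0.5128, 0.0023, 0.277]
tool_rot: [-2.698, -1.607, -0.0]
ft_force: [1.1, -0.1, -0.1]
grip_width: 1.001
grip_force: 0.0
(array([ 166.4, -185.4,   57.3]), array([-0. , -0. ,  0.1]))
```

```bash
python3 -m handwheel '[{"x":0.025,"y":-0.028,"z":0.01,"wx":0,"wy":0,"wz":0},{"x":0.05,"y":-0.056,"z":0.02,"wx":0,"wy":0,"wz":0},{"x":0.075,"y":-0.084,"z":0.03,"wx":0,"wy":0,"wz":0},{"x":0.1,"y":-0.11,"z":0.04,"wx":0,"wy":0,"wz":0},{"x":0.125,"y":-0.14,"z":0.05,"wx":0,"wy":0,"wz":0},{"x":0.15,"y":-0.167,"z":0.057,"wx":0,"wy":0,"wz":0},{"x":0.1664,"y":-0.1854,"z":0.057,"wx":0,"wy":0,"wz":0},{"x":0.1664,"y":-0.1854,"z":0.057,"wx":0,"wy":0,"wz":0},{"x":0.1664,"y":-0.1854,"z":0.057,"wx":0,"wy":0,"wz":0}]'
python3 - <<'E'
from h import *
from bench import ctrl
o=[]
for n,(x0,y0,w) in {"scene":(170,130,130),"top":(285,160,90)}.items():
    d=ctrl.get_image(n);np.savez(n+"1.npz",**d);o.append(cv2.resize(d["image"][y0:y0+w,x0:x0+w],(400,400),interpolation=cv2.INTER_CUBIC))
cv2.imwrite("pics/c2.png",np.hstack(o)[:,:,::-1])
print(go([.429,.237,.098],61.5))
E
```

```text
time: 2.52
position: [0.428, 0.2361, 0.2203]
tool_rot: [2.696, 1.612, -0.001]
ft_force: [0.8, -1.0, -0.3]
grip_width: 0.999
grip_force: 0.0
(array([  2.9,  -2.1, 122.3]), array([ 0.,  0., -0.]))
```

View pics/c2.png

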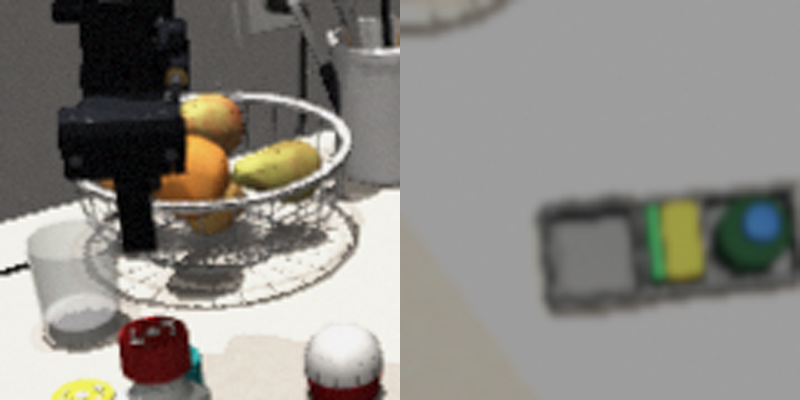

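The fingers hang straight above the red cap (crop (140,250) over (155,340)) and the way down is clear, so I descend.

```bash
python3 -m handwheel '[{"x":0.003,"y":-0.002,"z":0.02,"wx":0,"wy":0,"wz":0},{"x":0.003,"y":-0.002,"z":0.04,"wx":0,"wy":0,"wz":0},{"x":0.003,"y":-0.002,"z":0.06,"wx":0,"wy":0,"wz":0},{"x":0.003,"y":-0.002,"z":0.08,"wx":0,"wy":0,"wz":0},{"x":0.003,"y":-0.002,"z":0.095,"wx":0,"wy":0,"wz":0},{"x":0.003,"y":-0.002,"z":0.108,"wx":0,"wy":0,"wz":0},{"x":0.003,"y":-0.002,"z":0.117,"wx":0,"wy":0,"wz":0},{"x":0.003,"y":-0.002,"z":0.123,"wx":0,"wy":0,"wz":0},{"x":0.003,"y":-0.002,"z":0.123,"wx":0,"wy":0,"wz":0},{"x":0.003,"y":-0.002,"z":0.123,"wx":0,"wy":0,"wz":0}]'
python3 -m handwheel '[{"x":0,"y":0,"z":0,"wx":0,"wy":0,"wz":0},{"x":0,"y":0,"z":0,"wx":0,"wy":0,"wz":0},{"x":0,"y":0,"z":0,"wx":0,"wy":0,"wz":0},{"x":0,"y":0,"z":0,"wx":0,"wy":0,"wz":0},{"x":0,"y":0,"z":0,"wx":0,"wy":0,"wz":0},{"x":0,"y":0,"z":0,"wx":0,"wy":0,"wz":0},{"x":0,"y":0,"z":0,"wx":0,"wy":0,"wz":0},{"x":0,"y":0,"z":0,"wx":0,"wy":0,"wz":0},{"x":0,"y":0,"z":0,"wx":0,"wy":0,"wz":0},{"x":0,"y":0,"z":0,"wx":0,"wy":0,"wz":0}]' 0.03 35
python3 - <<'E'
from h import *
print(go([.429,.237,.22],61.5))
E
```

```text
time: 3.45
position: [0.4291, 0.2383, 0.0978]
tool_rot: [-2.7, -1.606, -0.0]
ft_force: [-0.3, -0.2, 0.9]
grip_width: 1.0
grip_force: 0.0
time: 4.28
position: [0.429, 0.2382, 0.0976]
tool_rot: [2.699, 1.606, 0.0]
ft_force: [1.3, -0.4, 0.7]
grip_width: 0.568
grip_force: 35.0
(array([  -1. ,    0.6, -122.4]), array([ 0., -0.,  0.]))
```

```bash
python3 -m handwheel '[{"x":0,"y":0,"z":-0.008,"wx":0,"wy":0,"wz":0},{"x":0,"y":0,"z":-0.02,"wx":0,"wy":0,"wz":0},{"x":0,"y":0,"z":-0.035,"wx":0,"wy":0,"wz":0},{"x":0,"y":0,"z":-0.05,"wx":0,"wy":0,"wz":0},{"x":0,"y":0,"z":-0.07,"wx":0,"wy":0,"wz":0},{"x":0,"y":0,"z":-0.09,"wx":0,"wy":0,"wz":0},{"x":0,"y":0,"z":-0.11,"wx":0,"wy":0,"wz":0},{"x":0,"y":0,"z":-0.125,"wx":0,"wy":0,"wz":0},{"x":0,"y":0,"z":-0.13,"wx":0,"wy":0,"wz":0},{"x":0,"y":0,"z":-0.13,"wx":0,"wy":0,"wz":0}]'
python3 - <<'E'
from h import *
from bench import ctrl
d=ctrl.get_image("scene");np.savez("scene2.npz",**d)
cv2.imwrite("pics/c3.png",cv2.resize(d["image"][160:260,160:260],(600,600),interpolation=cv2.INTER_CUBIC)[:,:,::-1])
print(go([.49,.06,.22],45.5),go([.441,-.116,.18],45.5))
E
```

```text
time: 5.12
position: [0.4292, 0.2389, 0.2291]
tool_rot: [2.698, 1.607, 0.004]
ft_force: [0.3, 0.0, -3.3]
grip_width: 0.573
grip_force: 35.0
(array([-127.6,  139. ,    7.9]), array([ 0., -0., 16.])) (array([-305.7,  179.8,   47.9]), array([ 0., -0., 16.]))
```

View pics/c3.png

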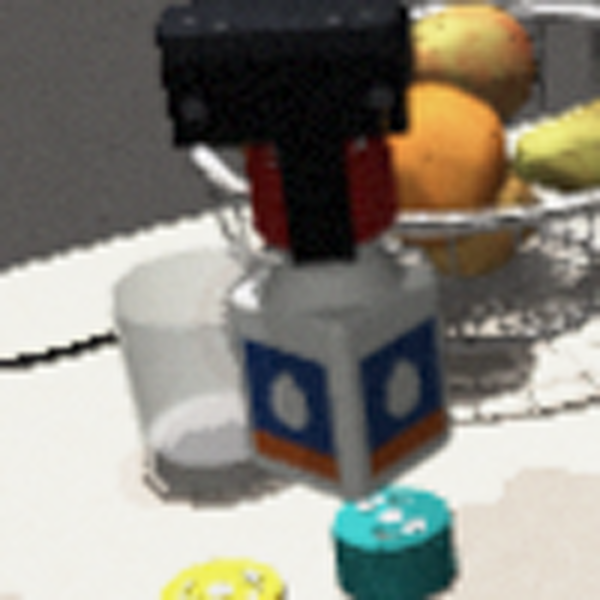

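The bottle hangs upright from the cap. Its base corners are at crop (250,465), (355,498) and (445,455), which gives me its yaw.

```bash
python3 -m handwheel '[{"x":-0.025,"y":0.028,"z":0,"wx":0,"wy":0,"wz":4},{"x":-0.05,"y":0.056,"z":0,"wx":0,"wy":0,"wz":8},{"x":-0.075,"y":0.083,"z":0,"wx":0,"wy":0,"wz":12},{"x":-0.1,"y":0.109,"z":0,"wx":0,"wy":0,"wz":16},{"x":-0.128,"y":0.137,"z":0,"wx":0,"wy":0,"wz":16},{"x":-0.158,"y":0.148,"z":0,"wx":0,"wy":0,"wz":16},{"x":-0.19,"y":0.156,"z":0,"wx":0,"wy":0,"wz":16},{"x":-0.225,"y":0.164,"z":0,"wx":0,"wy":0,"wz":16},{"x":-0.26,"y":0.171,"z":0,"wx":0,"wy":0,"wz":16},{"x":-0.285,"y":0.176,"z":0,"wx":0,"wy":0,"wz":16}]'
python3 - <<'E'
from h import *
_,K,T=load("scene2")
b=[onz(K,T,(160+u/6-.4,160+v/6-.4),.1315)[:2] for u,v in((250,465),(355,498),(445,455))]
print(np.round(b,4),[(np.linalg.norm(b[i+1]-b[i]),np.degrees(np.arctan2(*(b[i+1]-b[i])[::-1]))) for i in(0,1)],(b[0]+b[2])/2)
print(go([.441,-.116,.18],45.5))
E
```

```text
time: 6.0
position: [0.4452, -0.0994, 0.2258]
tool_rot: [-2.898, -1.211, 0.005]
ft_force: [0.7, -0.3, -3.3]
grip_width: 0.567
grip_force: 35.0
[[0.4513 0.2712]
 [0.4061 0.2506]
 [0.4137 0.2102]] [(np.float64(0.049624974811235914), np.float64(-155.4777367616937)), (np.float64(0.041108615342686214), np.float64(-79.41476477591335))] [0.43245939 0.2406749 ]
(array([-14.6,   8.8,  45.8]), array([-0.1,  0.1, -0.1]))
```

```bash
python3 -m handwheel '[{"x":-0.007,"y":0.004,"z":0.015,"wx":0,"wy":0,"wz":0},{"x":-0.0146,"y":0.009,"z":0.03,"wx":0,"wy":0,"wz":0},{"x":-0.0146,"y":0.009,"z":0.045,"wx":0,"wy":0,"wz":0},{"x":-0.0146,"y":0.009,"z":0.054,"wx":0,"wy":0,"wz":0},{"x":-0.0146,"y":0.009,"z":0.054,"wx":0,"wy":0,"wz":0},{"x":-0.0146,"y":0.009,"z":0.054,"wx":0,"wy":0,"wz":0}]'
python3 - <<'E'
from h import *
from bench import ctrl
d=ctrl.get_image("scene");np.savez("scene3.npz",**d)
cv2.imwrite("pics/c4.png",cv2.resize(d["image"][145:245,300:400],(600,600),interpolation=cv2.INTER_CUBIC)[:,:,::-1])
E
```

```text
time: 6.5
position: [0.4432, -0.1121, 0.1727]
tool_rot: [-2.895, -1.216, 0.002]
ft_force: [0.5, 0.4, -2.8]
grip_width: 0.57
grip_force: 35.0
```

View pics/c4.png

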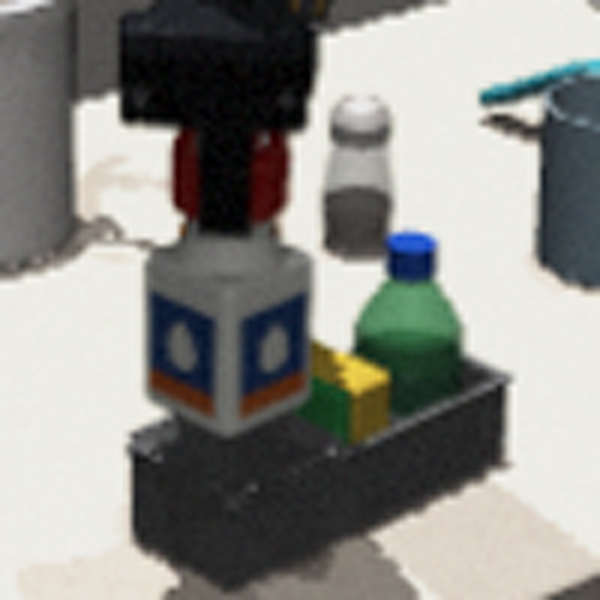

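The bottle hangs above the well with its faces nearly parallel to the caddy. Rim corners are at crop (132,448), (230,500) and (510,378), bottle base corners at (150,402), (235,437) and (310,405).

```bash
python3 - <<'E'
from h import *
_,K,T=load("scene3")
def f(P,z):
    b=[onz(K,T,(300+u/6-.4,145+v/6-.4),z)[:2] for u,v in P]
    print(np.round(b,4).tolist(),[(np.linalg.norm(b[i+1]-b[i]).round(4),np.degrees(np.arctan2(*(b[i+1]-b[i])[::-1])).round(1)) for i in range(len(b)-1)])
    return np.array(b)
c=f(((132,448),(230,500),(510,378)),.054)
b=f(((150,402),(235,437),(310,405)),.077)
f(((155,395),(215,415)),.09);f(((240,415),(305,388)),.09);f(((150,292),(212,312)),.12);f(((245,315),(308,290)),.12)
print("bottle c",(b[0]+b[2])/2)
for y in(93,95,97):
    a=np.radians(y);print("well",c[:2].mean(0)-.034*np.array([np.cos(a),np.sin(a)]))
print(go([.441,-.116,.17],45.5))
E
```

```text
[[0.4675, -0.0763], [0.4038, -0.0816], [0.4137, -0.2593]] [(np.float64(0.064), np.float64(-175.2)), (np.float64(0.178), np.float64(-86.8))]
[[0.4632, -0.0833], [0.4144, -0.0927], [0.4174, -0.1381]] [(np.float64(0.0497), np.float64(-169.1)), (np.float64(0.0455), np.float64(-86.3))]
[[0.4475, -0.074], [0.4167, -0.0832]] [(np.float64(0.0321), np.float64(-163.4))]
[[0.4101, -0.0918], [0.4123, -0.1306]] [(np.float64(0.0389), np.float64(-86.7))]
[[0.4826, -0.0982], [0.4494, -0.1073]] [(np.float64(0.0344), np.float64(-164.5))]
[[0.4382, -0.1169], [0.4408, -0.1555]] [(np.float64(0.0387), np.float64(-86.1))]
bottle c [ 0.44030088 -0.11069017]
well [ 0.43742264 -0.1128668 ]
well [ 0.43860651 -0.11278401]
well [ 0.43978677 -0.11265996]
(array([-4.7,  0.5,  3.6]), array([-0. , -0. ,  0.1]))
```

```bash
python3 -m handwheel '[{"x":-0.0036,"y":-0.0004,"z":0,"wx":0,"wy":0,"wz":2},{"x":-0.0036,"y":-0.0004,"z":0.006,"wx":0,"wy":0,"wz":2},{"x":-0.0036,"y":-0.0004,"z":0.012,"wx":0,"wy":0,"wz":2},{"x":-0.0036,"y":-0.0004,"z":0.018,"wx":0,"wy":0,"wz":2},{"x":-0.0036,"y":-0.0004,"z":0.022,"wx":0,"wy":0,"wz":2},{"x":-0.0036,"y":-0.0004,"z":0.026,"wx":0,"wy":0,"wz":2},{"x":-0.0036,"y":-0.0004,"z":0.029,"wx":0,"wy":0,"wz":2},{"x":-0.0036,"y":-0.0004,"z":0.032,"wx":0,"wy":0,"wz":2}]'
python3 -m handwheel '[{"x":0,"y":0,"z":0.002,"wx":0,"wy":0,"wz":0},{"x":0,"y":0,"z":0.004,"wx":0,"wy":0,"wz":0},{"x":0,"y":0,"z":0.006,"wx":0,"wy":0,"wz":0},{"x":0,"y":0,"z":0.008,"wx":0,"wy":0,"wz":0}]'
python3 - <<'E'
from h import *
from bench import ctrl
s=ctrl.get_state();print(s["torque"].round(3))
print(go([.4415,-.115,.1036],43.5))
E
```

```text
time: 7.22
position: [0.4422, -0.1158, 0.1424]
tool_rot: [2.915, 1.164, 0.003]
ft_force: [-0.1, -0.9, 5.7]
grip_width: 0.574
grip_force: 35.0
time: 7.55
position: [0.4442, -0.1169, 0.1372]
tool_rot: [2.912, 1.162, 0.008]
ft_force: [3.0, 2.7, 13.2]
grip_width: 0.573
grip_force: 35.0
[ 0.694 -0.73  -0.055]
(array([-0.7, -3.5, 33.6]), array([ 0.4, -0.1, -0. ]))
```

```bash
python3 - <<'E'
from h import *
from bench import ctrl
o=[]
for n,(x0,y0,w) in {"scene":(305,165,80),"top":(290,170,80)}.items():
    d=ctrl.get_image(n);np.savez(n+"4.npz",**d);o.append(cv2.resize(d["image"][y0:y0+w,x0:x0+w],(400,400),interpolation=cv2.INTER_CUBIC))
cv2.imwrite("pics/c5.png",np.hstack(o)[:,:,::-1])
E
```

```text
(no output)
```

View pics/c5.png

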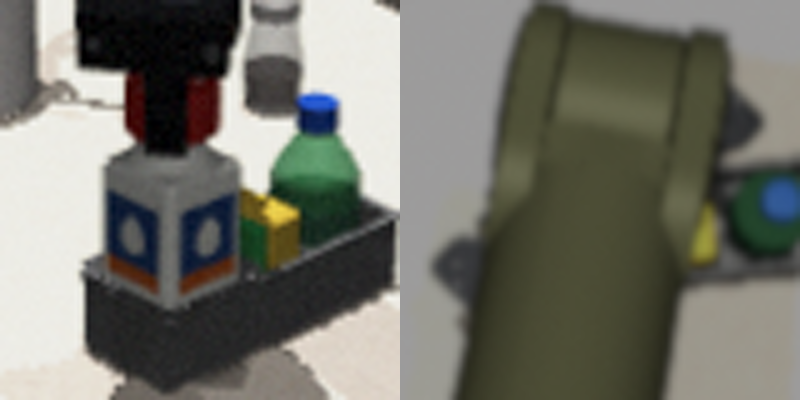

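The bottle is stuck in the lead-in: its front corner is at crop (175,305), just inside the rim corner at (167,312). I need better yaws, so I fit lines to the label edges and caddy edges and take each line's horizontal direction.

```bash
python3 - <<'E'
from h import *
def yaw(K,T,pts):
    pts=np.array(pts,float)
    for _ in range(3):
        a=np.polyfit(pts[:,0],pts[:,1],1);r=np.abs(pts[:,1]-np.polyval(a,pts[:,0]));pts=pts[r<=max(.5,2*np.median(r))]
    l=np.array([a[0],-1,a[1]]);n=T[:3,:3].T@K.T@l
    return np.degrees(np.arctan2(-n[0],n[1])).round(1),len(pts),r.mean().round(2),a.round(3)
def edge(g,cols,r0,r1,sign):
    out=[]
    for u in cols:
        c=g[r0(u):r1(u),u].astype(float);d=np.diff(cv2.GaussianBlur(c[:,None],(1,5),0.8)[:,0])*sign
        i=int(d.argmax())
        if 0<i<len(d)-1:
            q=d[i-1]-2*d[i]+d[i+1];i=i+(.5*(d[i-1]-d[i+1])/q if q else 0)
        out.append((u,r0(u)+i+.5))
    return out
im,K,T=load("scene0");g=cv2.cvtColor(im,cv2.COLOR_RGB2GRAY)
# caddy bottom edges (dark above -> white below)
fc=lambda p:(310+(p[0]-400)*80/390-.4,180+(p[1]-208)*80/390-.4)
def band(p,q,h):
    f=lambda u:int(round(p[1]+(q[1]-p[1])*(u-p[0])/(q[0]-p[0])))
    return range(int(p[0])+2,int(q[0])-1),(lambda u:f(u)-h),(lambda u:f(u)+h+1)
for p,q in(((462,490),(535,518)),((545,517),(765,412))):
    print("caddy",yaw(K,T,edge(g,*band(fc(p),fc(q),5),1)))
# bottle labels: blue mask upper edge and orange lower edge via blueness / saturation
for nm,off,L in(("scene0",lambda p:(190+p[0]*80/390-.4,225+(p[1]-208)*80/390-.4),(((90,493),(157,518)),((182,520),(240,492)))),
                ("scene3",lambda p:(300+p[0]/6-.4,145+p[1]/6-.4),(((153,395),(215,417)),((240,417),(305,390)))),
                ("scene4",lambda p:(305+p[0]/5-.4,165+p[1]/5-.4),(((107,272),(157,290)),((183,291),(238,268))))):
    im,K,T=load(nm);s=cv2.cvtColor(im,cv2.COLOR_RGB2HSV)[...,1]
    for p,q in L: print(nm,"label bottom",yaw(K,T,edge(s,*band(off(p),off(q),4),-1)))
E
```

```text
caddy (np.float64(-175.6), 12, np.float64(0.19), array([ 0.572, 51.364]))
caddy (np.float64(-83.6), 40, np.float64(0.26), array([ -0.521, 421.806]))
scene0 label bottom (np.float64(-157.8), 10, np.float64(0.07), array([  0.411, 197.986]))
scene0 label bottom (np.float64(-69.7), 9, np.float64(0.12), array([ -0.75 , 459.373]))
scene3 label bottom (np.float64(-173.7), 7, np.float64(0.04), array([ 0.479, 53.58 ]))
scene3 label bottom (np.float64(-83.9), 8, np.float64(0.04), array([ -0.46 , 370.618]))
scene4 label bottom (np.float64(-173.2), 7, np.float64(0.03), array([ 0.488, 59.303]))
scene4 label bottom (np.float64(-87.2), 8, np.float64(0.05), array([ -0.423, 367.467]))
```

```bash
python3 - <<'E'
from h import *
def center(K,T,L1,L2,z,half,yawdeg):
    # L1: +y end face line, L2: -x front face line  (v=a u+b); intersection = front corner
    u=(L2[1]-L1[1])/(L1[0]-L2[0]);c=onz(K,T,(u,L1[0]*u+L1[1]),z)[:2]
    a=np.radians(yawdeg);return (c+half*np.array([np.cos(a),np.sin(a)])-half*np.array([-np.sin(a),np.cos(a)])).round(4)
# half offset: corner (-x,+y) -> centre is +x,-y
_,K,T=load("scene0")
print("well",[center(K,T,(.572,51.364),(-.521,421.806),0,.034,y) for y in(4.4,5.4,6.4)])
for h in(.006,.008,.01,.012,.014,.016): print(h,"b0",center(K,T,(.411,197.986),(-.75,459.373),h,.028,21.2),
  "b3",center(K,T,(.479,53.58),(-.46,370.618),.075+h,.028,6),"b4",center(K,T,(.488,59.303),(-.423,367.467),.045+h,.028,5))
from bench import ctrl
s=ctrl.get_state();print(s["position"].round(4),s["ft_force"].round(1))
E
```

```text
well [array([ 0.4395, -0.1164]), array([ 0.4401, -0.1158]), array([ 0.4406, -0.1151])]
0.006 b0 [0.4375 0.235 ] b3 [ 0.4504 -0.1179] b4 [ 0.4525 -0.1231]
0.008 b0 [0.435  0.2361] b3 [ 0.4475 -0.1156] b4 [ 0.4497 -0.1208]
0.01 b0 [0.4325 0.2371] b3 [ 0.4446 -0.1132] b4 [ 0.447  -0.1186]
0.012 b0 [0.43   0.2382] b3 [ 0.4417 -0.1108] b4 [ 0.4442 -0.1163]
0.014 b0 [0.4275 0.2392] b3 [ 0.4388 -0.1085] b4 [ 0.4414 -0.114 ]
0.016 b0 [0.4249 0.2403] b3 [ 0.4359 -0.1061] b4 [ 0.4387 -0.1118]
[ 0.4449 -0.116   0.137 ] [ 1.  -0.3 11.6]
```

```bash
python3 -m handwheel '[{"x":0,"y":0,"z":-0.004,"wx":0,"wy":0,"wz":0},{"x":0,"y":0,"z":-0.008,"wx":0,"wy":0,"wz":0},{"x":0,"y":0,"z":-0.014,"wx":0,"wy":0,"wz":0},{"x":0,"y":0,"z":-0.014,"wx":0,"wy":0,"wz":0},{"x":0,"y":0,"z":-0.014,"wx":0,"wy":0,"wz":0},{"x":0,"y":0,"z":-0.014,"wx":0,"wy":0,"wz":0}]'
python3 - <<'E'
from h import *
print(go([.440,-.1155,.145],43.5))
E
```

```text
time: 8.15
position: [0.4402, -0.115, 0.1467]
tool_rot: [-2.917, -1.164, 0.002]
ft_force: [0.5, 1.0, -3.5]
grip_width: 0.568
grip_force: 35.0
(array([-0.5,  0.3,  1.7]), array([-0.1,  0. ,  0. ]))
```

```bash
cat >st.py <<'E'
from h import *
from bench import ctrl
s=ctrl.get_state();print("pos",s["position"].round(4),"F",s["ft_force"].round(1),"M",s["torque"].round(2),"tilt",go([.44,-.1155,.14],43.5,s))
E
python3 st.py; python3 -m handwheel '[{"x":-0.0035,"y":-0.0006,"z":0,"wx":0,"wy":0,"wz":0},{"x":-0.0035,"y":-0.0006,"z":0.003,"wx":0,"wy":0,"wz":0},{"x":-0.0035,"y":-0.0006,"z":0.006,"wx":0,"wy":0,"wz":0},{"x":-0.0035,"y":-0.0006,"z":0.008,"wx":0,"wy":0,"wz":0},{"x":-0.0035,"y":-0.0006,"z":0.010,"wx":0,"wy":0,"wz":0},{"x":-0.0035,"y":-0.0006,"z":0.010,"wx":0,"wy":0,"wz":0},{"x":-0.0035,"y":-0.0006,"z":0.010,"wx":0,"wy":0,"wz":0}]'; python3 st.py
```

```text
pos [ 0.4402 -0.115   0.1467] F [ 0.5  1.  -3.5] M [-0.04 -0.02  0.08] tilt (array([-0.5,  0.3,  6.7]), array([-0.1,  0. ,  0. ]))
time: 8.73
position: [0.4409, -0.1171, 0.1397]
tool_rot: [2.914, 1.164, 0.008]
ft_force: [3.2, 1.2, 8.0]
grip_width: 0.571
grip_force: 35.0
pos [ 0.4409 -0.1171  0.1397] F [3.2 1.2 8. ] M [ 0.41 -0.65  0.02] tilt (array([ 0.5, -1.8, -0.3]), array([ 0.3, -0.2,  0. ]))
```

```bash
python3 -m handwheel '[{"x":-0.001,"y":0.001,"z":0,"wx":0,"wy":0,"wz":0},{"x":-0.002,"y":0.0022,"z":0,"wx":0,"wy":0,"wz":0},{"x":-0.002,"y":0.0022,"z":0,"wx":0,"wy":0,"wz":0}]'; python3 st.py
python3 -m handwheel '[{"x":0.001,"y":0.001,"z":0,"wx":0,"wy":0,"wz":0},{"x":0.003,"y":0.0028,"z":0,"wx":0,"wy":0,"wz":0},{"x":0.003,"y":0.0028,"z":0,"wx":0,"wy":0,"wz":0}]'; python3 st.py
python3 -m handwheel '[{"x":0.001,"y":-0.001,"z":0,"wx":0,"wy":0,"wz":0},{"x":0.003,"y":-0.0032,"z":0,"wx":0,"wy":0,"wz":0},{"x":0.0041,"y":-0.0044,"z":0,"wx":0,"wy":0,"wz":0},{"x":0.0041,"y":-0.0044,"z":0,"wx":0,"wy":0,"wz":0}]'; python3 st.py
```

```text
time: 8.98
position: [0.4409, -0.1196, 0.1397]
tool_rot: [2.915, 1.164, 0.008]
ft_force: [2.9, 2.3, 9.5]
grip_width: 0.569
grip_force: 35.0
pos [ 0.4409 -0.1196  0.1397] F [2.9 2.3 9.5] M [ 0.79 -0.59  0.04] tilt (array([ 2.1, -3.6, -0.3]), array([ 0.2, -0.2,  0. ]))
time: 9.23
position: [0.4447, -0.1193, 0.1394]
tool_rot: [2.916, 1.165, 0.007]
ft_force: [2.0, 3.0, 8.4]
grip_width: 0.572
grip_force: 35.0
pos [ 0.4447 -0.1193  0.1394] F [2.  3.  8.4] M [ 0.74 -0.33  0.02] tilt (array([-0.8, -6. , -0.7]), array([ 0.2, -0.2,  0.1]))
time: 9.57
position: [0.4422, -0.1141, 0.1376]
tool_rot: [2.917, 1.165, 0.0]
ft_force: [0.9, 0.1, -1.9]
grip_width: 0.572
grip_force: 35.0
pos [ 0.4422 -0.1141  0.1376] F [ 0.9  0.1 -1.9] M [-0.03 -0.39  0.06] tilt (array([-2.6, -0.5, -2.4]), array([0., 0., 0.]))
```

```bash
python3 -m handwheel '[{"x":0,"y":0,"z":0.002,"wx":0,"wy":0,"wz":0},{"x":0,"y":0,"z":0.004,"wx":0,"wy":0,"wz":0},{"x":0,"y":0,"z":0.006,"wx":0,"wy":0,"wz":0},{"x":0,"y":0,"z":0.006,"wx":0,"wy":0,"wz":0}]'; python3 st.py
```

```text
time: 9.9
position: [0.4416, -0.1141, 0.1306]
tool_rot: [-2.917, -1.164, 0.002]
ft_force: [2.0, 0.3, -4.8]
grip_width: 0.574
grip_force: 35.0
pos [ 0.4416 -0.1141  0.1306] F [ 2.   0.3 -4.8] M [-0.2  -0.48  0.03] tilt (array([-2.1, -0.1, -9.4]), array([-0.1,  0. ,  0. ]))
```

```bash
python3 -m handwheel '[{"x":0.0007,"y":0.0007,"z":0.002,"wx":0,"wy":0,"wz":0},{"x":0.0007,"y":0.0007,"z":0.005,"wx":0,"wy":0,"wz":0},{"x":0.0007,"y":0.0007,"z":0.008,"wx":0,"wy":0,"wz":0},{"x":0.0007,"y":0.0007,"z":0.011,"wx":0,"wy":0,"wz":0},{"x":0.0007,"y":0.0007,"z":0.014,"wx":0,"wy":0,"wz":0},{"x":0.0007,"y":0.0007,"z":0.017,"wx":0,"wy":0,"wz":0},{"x":0.0007,"y":0.0007,"z":0.020,"wx":0,"wy":0,"wz":0},{"x":0.0007,"y":0.0007,"z":0.023,"wx":0,"wy":0,"wz":0},{"x":0.0007,"y":0.0007,"z":0.026,"wx":0,"wy":0,"wz":0},{"x":0.0007,"y":0.0007,"z":0.026,"wx":0,"wy":0,"wz":0}]'; python3 st.py
```

```text
time: 10.73
position: [0.4431, -0.1145, 0.1056]
tool_rot: [2.917, 1.164, -0.0]
ft_force: [1.0, -0.5, -2.0]
grip_width: 0.568
grip_force: 35.0
pos [ 0.4431 -0.1145  0.1056] F [ 1.  -0.5 -2. ] M [ 0.05 -0.07  0.  ] tilt (array([ -3. ,  -1.4, -34.4]), array([0., 0., 0.]))
```

```bash
python3 -m handwheel '[{"x":0,"y":0,"z":0.001,"wx":0,"wy":0,"wz":0},{"x":0,"y":0,"z":0.002,"wx":0,"wy":0,"wz":0},{"x":0,"y":0,"z":0.003,"wx":0,"wy":0,"wz":0},{"x":0,"y":0,"z":0.003,"wx":0,"wy":0,"wz":0},{"x":0,"y":0,"z":0.003,"wx":0,"wy":0,"wz":0},{"x":0,"y":0,"z":0.003,"wx":0,"wy":0,"wz":0},{"x":0,"y":0,"z":0.003,"wx":0,"wy":0,"wz":0}]' - 60; python3 st.py
```

```text
time: 11.32
position: [0.4436, -0.1148, 0.1037]
tool_rot: [2.916, 1.164, 0.0]
ft_force: [-1.5, -2.2, 6.1]
grip_width: 0.564
grip_force: 60.0
pos [ 0.4436 -0.1148  0.1037] F [-1.5 -2.2  6.1] M [-0.36  0.33  0.07] tilt (array([ -3.1,  -1.9, -36.3]), array([0.1, 0. , 0. ]))
```

```bash
python3 - <<'E'
from h import *
from bench import ctrl
d=ctrl.get_image("scene");np.savez("scene5.npz",**d)
cv2.imwrite("pics/c6.png",cv2.resize(d["image"][160:260,300:400],(600,600),interpolation=cv2.INTER_CUBIC)[:,:,::-1])
E
```

```text
(no output)
```

View pics/c6.png

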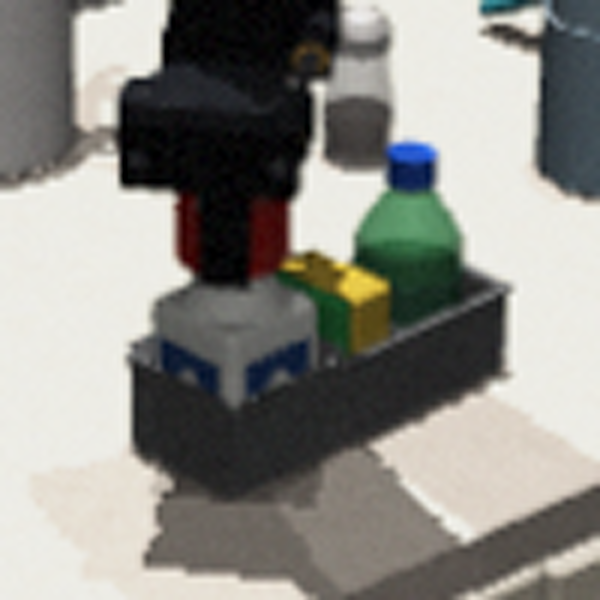

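The bottle is deep in the well, with its label tops at crop (160,345)–(217,365) and (247,362)–(305,342). Next I check its height from the label top lines.

```bash
python3 - <<'E'
from h import *
def lines(nm,off,k,L):
    im,K,T=load(nm);s=cv2.cvtColor(im,cv2.COLOR_RGB2HSV)[...,1].astype(float);A=[]
    for p,q in L:
        p=(off[0]+p[0]/k-.4,off[1]+p[1]/k-.4);q=(off[0]+q[0]/k-.4,off[1]+q[1]/k-.4);P=[]
        for u in range(int(p[0])+2,int(q[0])-1):
            v=int(round(p[1]+(q[1]-p[1])*(u-p[0])/(q[0]-p[0])));d=np.diff(s[v-4:v+5,u]);i=int(d.argmax())
            if 0<i<7:
                qq=d[i-1]-2*d[i]+d[i+1];P.append((u,v-4+i+.5+.5*(d[i-1]-d[i+1])/qq))
        P=np.array(P);a=np.polyfit(P[:,0],P[:,1],1);r=abs(np.polyval(a,P[:,0])-P[:,1]);P=P[r<=2*np.median(r)+.1];A.append(np.polyfit(P[:,0],P[:,1],1))
    u=(A[1][1]-A[0][1])/(A[0][0]-A[1][0]);return K,T,np.array((u,A[0][0]*u+A[0][1]))
def zof(nm,off,k,L,c,yaw):
    K,T,uv=lines(nm,off,k,L);a=np.radians(yaw);cx=np.array(c)+.028*np.array([-np.cos(a)-np.sin(a),-np.sin(a)+np.cos(a)])
    z=np.linspace(0,.25,2501);pr=np.array([proj(K,T,[*cx,t]) for t in z]);i=np.abs(pr[:,1]-uv[1]).argmin();print(nm,"label-top z",z[i].round(4),"du",(pr[i,0]-uv[0]).round(2))
zof("scene0",(190,225),4.875,(((90,420),(158,442)),((182,440),(242,410))),(.4295,.238),21.2)
zof("scene3",(300,145),6,(((150,292),(212,312)),((245,315),(308,290))),(.4440,-.1125),6)
zof("scene5",(300,160),6,(((160,345),(217,365)),((247,362),(305,342))),(.4436,-.1145),5)
E
```

```text
scene0 label-top z 0.0 du 3.79
scene3 label-top z 0.1331 du -0.09
scene5 label-top z 0.0641 du -0.32
```

```bash
python3 -m handwheel '[{"x":0,"y":0,"z":0.001,"wx":0,"wy":0,"wz":0},{"x":0,"y":0,"z":0.002,"wx":0,"wy":0,"wz":0},{"x":0,"y":0,"z":0.003,"wx":0,"wy":0,"wz":0},{"x":0,"y":0,"z":0.003,"wx":0,"wy":0,"wz":0}]'; python3 st.py; python3 -m handwheel '[{"x":0,"y":0,"z":0.001,"wx":0,"wy":0,"wz":0},{"x":0,"y":0,"z":0.002,"wx":0,"wy":0,"wz":0},{"x":0,"y":0,"z":0.003,"wx":0,"wy":0,"wz":0},{"x":0,"y":0,"z":0.003,"wx":0,"wy":0,"wz":0}]'; python3 st.py
```

```text
time: 11.7
position: [0.4437, -0.1151, 0.1009]
tool_rot: [2.916, 1.163, 0.001]
ft_force: [-1.7, -2.1, 8.6]
grip_width: 0.569
grip_force: 60.0
pos [ 0.4437 -0.1151  0.1009] F [-1.7 -2.1  8.6] M [-0.33  0.53 -0.01] tilt (array([ -3. ,  -2.2, -39.1]), array([ 0.1,  0. , -0. ]))
time: 12.03
position: [0.4446, -0.1162, 0.0997]
tool_rot: [2.914, 1.162, 0.002]
ft_force: [-4.6, -2.9, 18.3]
grip_width: 0.573
grip_force: 60.0
pos [ 0.4446 -0.1162  0.0997] F [-4.6 -2.9 18.3] M [-0.48  1.02  0.05] tilt (array([ -2.9,  -3.5, -40.4]), array([ 0.3,  0. , -0. ]))
```

```bash
python3 -c "
from bench import ctrl;print(ctrl.get_state()['joint_positions'].round(2))"; python3 -m handwheel '[{"x":0,"y":0,"z":0.001,"wx":0,"wy":0,"wz":-3},{"x":0,"y":0,"z":0.001,"wx":0,"wy":0,"wz":-7},{"x":0,"y":0,"z":0.001,"wx":0,"wy":0,"wz":-11},{"x":0,"y":0,"z":0.001,"wx":0,"wy":0,"wz":-15},{"x":0,"y":0,"z":0.001,"wx":0,"wy":0,"wz":-19},{"x":0,"y":0,"z":0.001,"wx":0,"wy":0,"wz":-23},{"x":0,"y":0,"z":0.001,"wx":0,"wy":0,"wz":-27},{"x":0,"y":0,"z":0.001,"wx":0,"wy":0,"wz":-30},{"x":0,"y":0,"z":0.001,"wx":0,"wy":0,"wz":-30}]'; python3 st.py
```

```text
[ 0.76  0.04 -0.57  2.04  0.03  1.06 -0.64]
time: 12.78
position: [0.4454, -0.1166, 0.0992]
tool_rot: [2.511, 1.877, 0.001]
ft_force: [-3.9, -3.5, 19.8]
grip_width: 0.567
grip_force: 60.0
pos [ 0.4454 -0.1166  0.0992] F [-3.9 -3.5 19.8] M [-0.68  0.83  0.02] tilt (array([ -0.6,  -5.2, -40.8]), array([ 0.4,  0.1, 30.1]))
```

```bash
python3 -m handwheel '[{"x":0,"y":0,"z":0,"wx":0,"wy":0,"wz":-4},{"x":0,"y":0,"z":0,"wx":0,"wy":0,"wz":-8},{"x":0,"y":0,"z":0,"wx":0,"wy":0,"wz":-12},{"x":0,"y":0,"z":0,"wx":0,"wy":0,"wz":-16},{"x":0,"y":0,"z":0,"wx":0,"wy":0,"wz":-20},{"x":0,"y":0,"z":0,"wx":0,"wy":0,"wz":-24},{"x":0,"y":0,"z":0,"wx":0,"wy":0,"wz":-28},{"x":0,"y":0,"z":0,"wx":0,"wy":0,"wz":-32},{"x":0,"y":0,"z":0,"wx":0,"wy":0,"wz":-32}]'; python3 st.py; python3 -m handwheel '[{"x":0,"y":0,"z":-0.004,"wx":0,"wy":0,"wz":0},{"x":0,"y":0,"z":-0.008,"wx":0,"wy":0,"wz":0},{"x":0,"y":0,"z":-0.012,"wx":0,"wy":0,"wz":0},{"x":0,"y":0,"z":-0.016,"wx":0,"wy":0,"wz":0},{"x":0,"y":0,"z":-0.020,"wx":0,"wy":0,"wz":0},{"x":0,"y":0,"z":-0.024,"wx":0,"wy":0,"wz":0},{"x":0,"y":0,"z":-0.024,"wx":0,"wy":0,"wz":0}]'; python3 st.py
```

```text
time: 13.53
position: [0.4456, -0.1167, 0.0992]
tool_rot: [1.895, 2.497, -0.001]
ft_force: [-4.0, -4.2, 18.8]
grip_width: 0.57
grip_force: 60.0
pos [ 0.4456 -0.1167  0.0992] F [-4.  -4.2 18.8] M [-0.83  0.74  0.08] tilt (array([  2.4,  -5. , -40.8]), array([ 0.4,  0.2, 62.1]))
time: 14.12
position: [0.4433, -0.114, 0.12]
tool_rot: [1.9, 2.501, -0.0]
ft_force: [0.9, -0.4, -0.8]
grip_width: 0.568
grip_force: 60.0
pos [ 0.4433 -0.114   0.12  ] F [ 0.9 -0.4 -0.8] M [-0.22 -0.18 -0.03] tilt (array([ -0.6,  -3.5, -20. ]), array([ 0.,  0., 62.]))
```

```bash
python3 -m handwheel '[{"x":0,"y":0,"z":-0.006,"wx":0,"wy":0,"wz":0},{"x":0,"y":0,"z":-0.013,"wx":0,"wy":0,"wz":0},{"x":0,"y":0,"z":-0.02,"wx":0,"wy":0,"wz":0},{"x":0,"y":0,"z":-0.03,"wx":0,"wy":0,"wz":0},{"x":0,"y":0,"z":-0.04,"wx":0,"wy":0,"wz":0},{"x":0,"y":0,"z":-0.05,"wx":0,"wy":0,"wz":0},{"x":0,"y":0,"z":-0.058,"wx":0,"wy":0,"wz":0},{"x":0,"y":0,"z":-0.061,"wx":0,"wy":0,"wz":0},{"x":0,"y":0,"z":-0.061,"wx":0,"wy":0,"wz":0},{"x":0,"y":0,"z":-0.061,"wx":0,"wy":0,"wz":0}]'; python3 st.py
python3 - <<'E'
from h import *
from bench import ctrl
d=ctrl.get_image("scene");np.savez("scene6.npz",**d)
cv2.imwrite("pics/c7.png",cv2.resize(d["image"][140:260,260:380],(600,600),interpolation=cv2.INTER_CUBIC)[:,:,::-1])
E
```

```text
time: 14.95
position: [0.443, -0.1141, 0.1805]
tool_rot: [1.901, 2.501, -0.0]
ft_force: [0.0, 0.2, -0.9]
grip_width: 0.568
grip_force: 60.0
pos [ 0.443  -0.1141  0.1805] F [ 0.   0.2 -0.9] M [-0.02 -0.09  0.04] tilt (array([-0.5, -3.2, 40.5]), array([-0.,  0., 62.]))
```

View pics/c7.png

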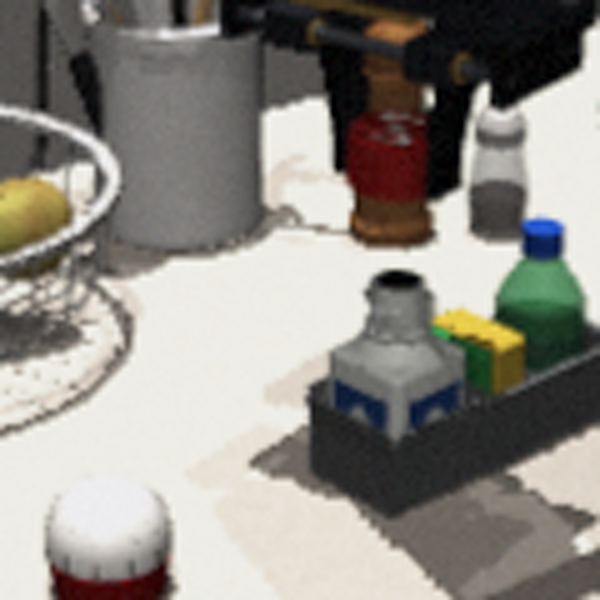

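The cap is held upright at crop (390,160), clear above the open mouth at (398,278). The bottle stands in the well and the timer is untouched, so I hand in.

```bash
python3 -c "
from bench import ctrl;print(ctrl.close_job())"
```

```text
the job is handed in; nothing more can be done
None
```

I handed the job in at about 15 s of the 51 s: the bottle stands in the well with its cap off, and the gripper holds the cap upright about 6 cm above the open mouth; no verdict came back.

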